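# Shut the gas and turn the soldering turntable to the quench bowl

### The arm

A 7-joint arm with a two-finger parallel gripper is mounted at the origin on the work surface. World frame = base frame: x ahead of the robot, y to its left, z up, the work surface at z = 0. Lengths are in m, angles in rad, forces in N, time in s.
With the tool pointing down it reaches from about 0.4 to 0.85 m from the base axis. Payload 4.5 kg.
Tool frame: the origin (TCP) lies at the very end of the fingers, on their centre line; the grasp point (between the pads) lies 19 mm behind it; x points along the fingers, y is the direction in which the jaws open and shut, and the axes are right-handed (so a half turn about x gives the same grasp; the last joint's range is limited). The gripper opens to 88 mm and grips with 3 to 60 N. Pads are 18 mm wide; open, the fingers measure 123 mm over their backs; the gripper's body (75 mm by 187 mm) begins 45 mm behind the grasp point.
Start: joints at [1.143, 0.689, -0.195, 1.565, 0.157, 0.902, -0.215], TCP at [0.279, -0.56, 0.208] pointing down, gripper open.
Joint ranges: [-3.01, 3.01], [-0.46, 2.08], [-1.47, 1.51], [0.13, 2.56], [-1, 4.14], [0.04, 2.09], [-2.66, 2.66]. Speed limits (rad/s): [2.57, 2.57, 3.14, 3.14, 3.14, 3.14, 3.14].

### API

Orientations are given as a unit quaternion [w, x, y, z].
In Python, from station import bot gives the robot as it stands.
- The arm moves only by the shell command python3 -m jog 'ROWS' [FORCE]. ROWS is JSON, one flat list of numbers, 7 for each row, row after row: the turn, a rotation vector about the world's x, y, z as a fraction of full scale, then the shift along the world's x, y, z as a fraction of full scale, then the opening, from 0 (shut) to 1 (fully open). A call has 1 to 5 rows; each row shifts and turns the commanded pose from where the row before left it; what a row does not reach is not made up. Full scale, the value 1, is 200 mm for a shift and 360 degrees for a turn. A row lasts 1/8 s, in which the tool goes at most 62.5 mm and 10.7 degrees, less where a joint would pass 70% of its speed; a pose out of reach is approached as far as the arm can. A call with a number of a shift or a turn outside -1 to 1 is refused whole. A call with a gripper value outside its range is refused whole. The fingers move at their own pace and stop on an object; FORCE is the grip in N (left out, the last holds). Time passes only in rows, so rows that do not move let the fingers close. It gives the time, the measured TCP pose, the force and the opening at its end, in the units of the state.
- bot.sense(): the state, without advancing time (a new reading comes with each control period).
- bot.get_image(name): name is "scene" or "top"; returns a dict with "image" (384x512x3 uint8, red, green, blue), "fov_y" (degrees; the focal length in pixels is half the picture's height over the tangent of half this angle, whatever the lens; pixels are square), "cx", "cy" (the principal point, pixels), "distortion" ([k1, k2, p1, p2, k3] as OpenCV has them; the pictures are not rectified), "rvec" (rotation vector, rad) and "tvec" (3), from world to camera coordinates, as OpenCV has them. Camera axes: x right, y down, z forward; pixel columns grow to the right and rows downward; lengths in m; the calibration is good to about 2 mm. A picture is of the moment at which its call begins. There is no depth.
- bot.sign_off(): hands the job in, once; it reports no verdict.
The state is a dict: "time": time; "joint_pos": joint angles; "dq": joint speeds; "joint_torque": joint torques, N m; "tool_pos": TCP position; "orientation": TCP orientation; "force": force on the tool from outside, world axes, zero at the start; "torque": the same for the moment, N m; "gripper_width": finger opening in m.
Only numpy, scipy, OpenCV 4.12 (cv2) and the standard library are available. Lean on these libraries where they do the work, as an engineer would, in place of code of your own. Each camera call takes 0.05 s, during which the arm holds its last target. There are 200 camera calls.

### The job

The bangle on the soldering turntable is finished. With one-finger pushes and without pinching or lifting anything, first push the lever of the gas cock round until it is fully shut against its stop, then push the turntable's arm until the fire brick carrying the bangle faces the white quench bowl (the arm on the opposite side pointing straight away from the bowl's middle). Do not touch the bangle: it must stay lying where it is on the brick, and the bowl, jar, tin and hammer must stay where they stand.

Things in the scene. Friction and masses are not known exactly. Their poses are not given: they have to be found in the camera images.
- gas_lever (a joint): Quarter-turn lever of the gas cock, turning about a fixed vertical axis: 0 rad = open (lever along the copper pipe, pointing roughly towards the robot), 1.57 rad = shut (lever across the pipe), where it meets a hard stop. It turns counter-clockwise seen from above as it shuts, starts between 0 and 0.3 rad, stays where it is left, and takes about 2 N at its grip to move.
- lever_axis (a point): Point on the lever's vertical turning axis, at mid-height of the lever bar (70 mm above the bench). It turns with the lever: its -x axis points along the lever to its free end, z up. The cock is a brass body 42 x 36 mm and 46 mm high, bolted down on a 110 x 70 mm steel plate; it may stand to the left or right of the turntable.
- lever_end (a point): Middle of the free end of the gas lever, 110 mm from the axis, 70 mm above the bench. The lever is an upright flat steel bar, 24 mm high (58 to 82 mm above the bench), with black grip scales on both sides from 27 to 110 mm from the axis, 16 mm thick over the scales; nothing lies under it beyond the cock's plate. To shut it, push on its own +y side (lever_axis frame), on a scale. Touching the scales on both sides at once counts as pinching.
- turntable (a joint): Turning angle of the turntable about its fixed vertical axis, rad, counter-clockwise seen from above positive, 0 at the start, free from -2.6 to 2.6. It stays where it is left; about 1 N at the arm moves it.
- table_axis (a point): Point on the turntable's turning axis, 53 mm above the bench (mid-height of its arm). It turns with the turntable: its +x axis points from the axis through the middle of the fire brick, its -x axis along the arm, z up. The steel disc is 180 mm across with its top 44 mm above the bench.
- handle_end (a point): Middle of the free end of the turntable's arm, 150 mm from the axis, 53 mm above the bench. The arm is an upright flat steel bar, 26 mm high (40 to 66 mm above the bench), standing out beyond the disc's rim (90 mm from the axis), with wooden scales on both sides, 16 mm thick over the scales. The scales run from 90 to 152 mm from the axis; push on either. Touching both at once counts as pinching.
- brick_top (a point): Middle of the top face of the off-white fire brick (83 x 80 x 22 mm), fixed on the turntable opposite the arm, 36.5 mm from the axis, 66 mm above the bench.
- bangle: Loose brass bangle, 72 mm across and 6 mm high, lying on the fire brick. Origin at the centre of its underside.
- bowl_rim (a point): Centre of the mouth of the white ceramic quench bowl, 90 mm across, 45 mm high, loose, standing beyond the turntable to the left or right; the brick must face this point.
- jar: Loose closed amber jar, 68 mm across, 75 mm high, standing beyond the turntable on the side away from the bowl. Origin at the centre of its underside. Leave alone.
- tin: Loose closed steel tin, 60 mm across, 55 mm high, on the other side of the turntable from the gas cock. Origin at the centre of its underside. Leave alone.
- hammer: Loose hammer, 220 mm long, lying at the robot's left beyond the cock or tin, its handle towards the robot. Origin at the middle of its underside. Leave alone.
Mind the look-alikes: they are no part of the job. What is shaped like the bangle but blue or purple is not meant.

How it is judged:
On the way, in this order (a step that is already met when the one before it is completed fails the run):
1. the gas lever has been pushed shut (value of joint gas_lever above 1.45 rad), for 0.2 s.
2. the brick has been turned to face the quench bowl (y of bowl_rim in the frame of table_axis between -0.022 and 0.022 m and x of bowl_rim in the frame of table_axis above 0 m), for 0.2 s.
At the end, for the whole second after the job is handed in: Gas lever shut (above 1.45 rad); line from turning axis through brick passes within 22 mm of the bowl's centre, brick on its side; all at rest; bangle within 12 mm of the brick's centre; bowl, jar, tin, hammer within 15 mm of their starts (all of step 2 and value of joint gas_lever above 1.45 rad and velocity of joint turntable between -0.05 and 0.05 rad/s and velocity of joint gas_lever between -0.05 and 0.05 rad/s and distance between bangle and brick_top below 0.012 m and linear speed of bangle below 0.02 m/s and distance of each of bowl_rim, jar, tin, hammer from where it was at the start of the episode below 0.015 m); the robot touches nothing.
It fails at once if the bangle is lifted, shifted on the brick or knocked off (distance between bangle and brick_top above 0.012 m).
It fails at once if the bangle is touched by the fingers (contact force between the fingers and bangle above 1 N).
It fails at once if the gas lever is pinched (both sides touched at once) (contact force between the fingers and gas_lever_c2 above 1 N and contact force between the fingers and gas_lever_c3 above 1 N).
It fails at once if the turntable's arm is pinched (both sides touched at once) (contact force between the fingers and turntable_c4 above 1 N and contact force between the fingers and turntable_c5 above 1 N).
It fails at once if the bowl, jar, tin or hammer is lifted or pushed away (distance of any of bowl_rim, jar, tin, hammer from where it was at the start of the episode above 0.015 m).
It also fails if it takes over 61 s, if anything falls off the work surface, if the arm or the gripper's body presses on something with over 40 N, if the wrist force passes 120 N, or if a joint passes its speed limit or range.

## Working session

There is one attempt and no reset: what is moved stays moved. The work goes in short steps, Python scripts to look and compute and a shell command to move; the robot and the scene stay as the last step left them, time stands still between calls to the robot, and variables do not carry over. Pictures are saved under pics/ and viewed, about 8 in all and at most 12, crops included, and the job is handed in when it is done.

```bash
mkdir -p pics
cat > h.py <<'E'
import numpy as np, cv2
from station import bot
def cam(n):
    d=bot.get_image(n); im=cv2.cvtColor(d["image"],cv2.COLOR_RGB2BGR)
    f=im.shape[0]/2/np.tan(np.radians(d["fov_y"])/2)
    K=np.array([[f,0,d["cx"]],[0,f,d["cy"]],[0,0,1]]); R=cv2.Rodrigues(np.array(d["rvec"],float))[0]
    return dict(im=im,K=K,D=np.array(d["distortion"],float),R=R,t=np.array(d["tvec"],float),rv=np.array(d["rvec"],float))
def ray(c,uv):
    p=cv2.undistortPoints(np.array(uv,float).reshape(-1,1,2),c["K"],c["D"]).reshape(-1,2)
    d=np.c_[p,np.ones(len(p))]@c["R"]; return -c["R"].T@c["t"],d
def onz(c,uv,z):
    o,d=ray(c,uv); return o+d*((z-o[2])/d[:,2])[:,None]
def proj(c,P): return cv2.projectPoints(np.array(P,float).reshape(-1,1,3),c["rv"],c["t"],c["K"],c["D"])[0].reshape(-1,2)
E
python3 - <<'E'
from h import *
for n in("scene","top"):
    c=cam(n); cv2.imwrite(f"pics/{n}0.png",cv2.resize(c["im"],(800,600),interpolation=cv2.INTER_CUBIC)); print(n,-c["R"].T@c["t"],c["R"][2])
s=bot.sense(); print(s["time"],s["tool_pos"],s["orientation"],s["force"])
E
```

```text
scene [1.23462949 0.37611222 1.0832835 ] [-0.52689979 -0.26365877 -0.80799793]
top [0.42381254 0.05898433 1.01826398] [ 0.12744715 -0.02524268 -0.9915241 ]
0.1 [ 0.27816021 -0.55901064  0.20700966] [-0.16130845 -0.688152   -0.16240567  0.68851348] [0.00476429 0.17081124 0.32083045]
```

View pics/scene0.png

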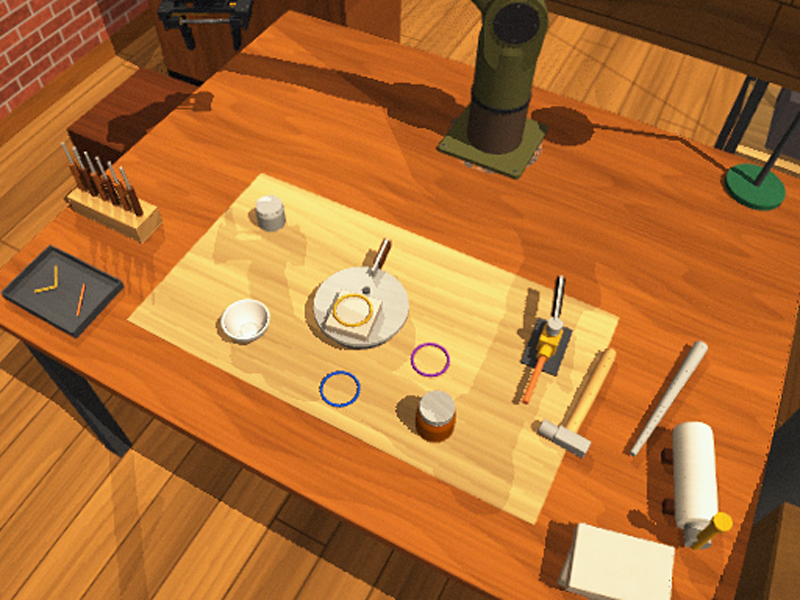

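View pics/top0.png

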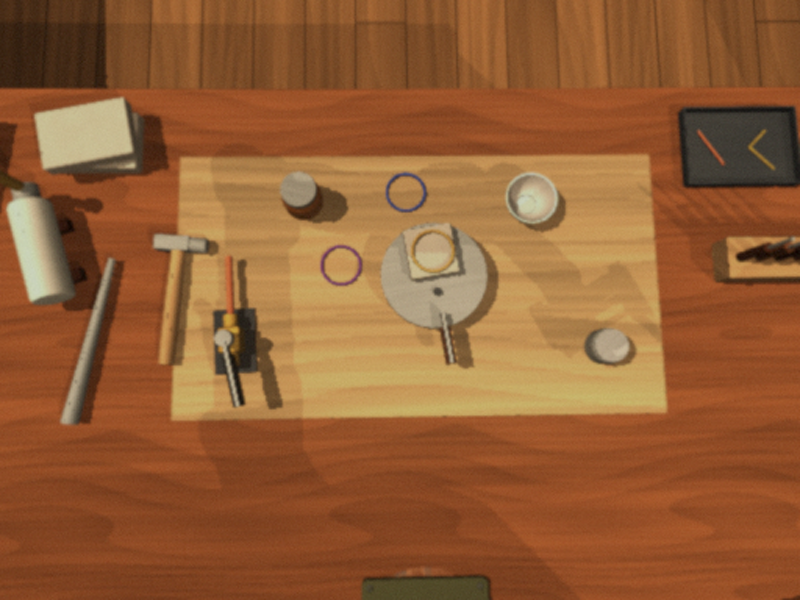

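The robot is at the bottom of the top view. Pixels in the 800x600 top picture:
- **Gas cock:** at (224,338), with the lever end at (238,404).
- **Turntable:** disc at about (436,277), arm end at (450,362).
- **Bowl:** (531,198). **Tin:** (608,346). **Jar:** (300,190). **Hammer:** left, around (178,300).
- **Bangle candidates:** brass ring on the brick (433,250), blue ring (406,192), purple ring (341,265). The brass one on the brick is the one meant; I won't touch any of them.

Next I'll measure from both views.

Run:
```python
from h import *
T=cam("top");S=cam("scene"); k=512/800
def tri(a,b):
    o1,d1=ray(T,np.array(a)*k);o2,d2=ray(S,np.array(b)*k);d1=d1[0];d2=d2[0]
    s=np.linalg.lstsq(np.c_[d1,-d2],o2-o1,rcond=None)[0]; p,q=o1+s[0]*d1,o2+s[1]*d2
    return ((p+q)/2).round(4),np.linalg.norm(p-q).round(4)
for n,a,b in[("bowl",(531,199),(246,319)),("leverend",(238,404),(560,279)),("knob",(223,338),(554,325)),("armend",(451,362),(386,242)),("jar",(299,187),(437,405)),("tin",(608,345),(269,203)),("boltaxis",(437.5,292),(366,290)),("bangle",(434,251),(353,310))]: print(n,*tri(a,b))
for n,c,z in[("bowl",(531,199),.045),("leverend",(238,404),.082),("knob",(223,338),.09),("armend",(451,362),.066),("arm in",(444,315),.066),("bolt",(437.5,292),.05),("brick/bangle",(434,251),.072)]: print(n,onz(T,np.array(c)*k,z).round(4))
for n,c,z in[("bowl",(246,319),.045),("leverend",(560,279),.082),("armend",(386,242),.066),("bolt",(366,290),.05),("bangle",(353,310),.072)]: print("S",n,onz(S,np.array(c)*k,z).round(4))
a=T["im"];b=cv2.resize(a[170:270,120:340],None,fx=3.6,fy=3.6,interpolation=cv2.INTER_CUBIC);cv2.imwrite("pics/crop1.png",b)
```

```text
bowl [ 0.7257 -0.1934  0.0373] 0.0042
leverend [0.3869 0.2919 0.0713] 0.0031
knob [0.491  0.3179 0.0705] 0.0031
armend [ 0.4484 -0.0475  0.0522] 0.0025
jar [0.7369 0.2005 0.0747] 0.0074
tin [ 0.4732 -0.307   0.0572] 0.0015
boltaxis [ 0.5651 -0.0283  0.0429] 0.0039
bangle [ 0.6298 -0.0205  0.0637] 0.0074
bowl [[ 0.7242 -0.1935  0.045 ]]
leverend [[0.3879 0.2878 0.082 ]]
knob [[0.4902 0.3111 0.09  ]]
armend [[ 0.4485 -0.0471  0.066 ]]
arm in [[ 0.5246 -0.0377  0.066 ]]
bolt [[ 0.5648 -0.0295  0.05  ]]
brick/bangle [[ 0.6294 -0.0233  0.072 ]]
S bowl [[ 0.7291 -0.187   0.045 ]]
S leverend [[0.3951 0.2941 0.082 ]]
S armend [[ 0.4586 -0.0406  0.066 ]]
S bolt [[ 0.5692 -0.0236  0.05  ]]
S bangle [[ 0.6338 -0.0137  0.072 ]]
```

View pics/crop1.png

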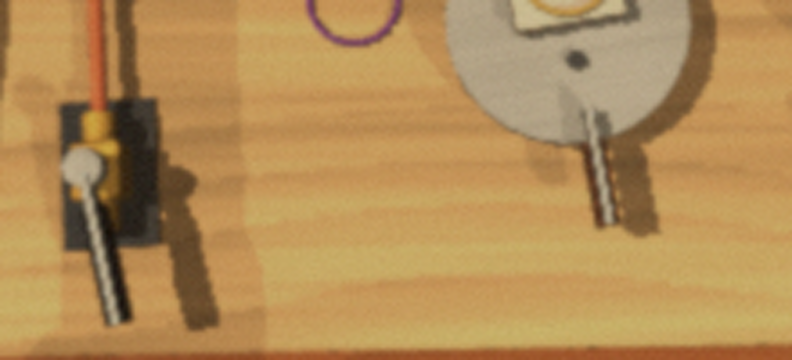

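The crop confirms the lever on the cock at left, pointing towards the robot and slightly right. The turntable arm also points towards the robot.

Estimates:
- **Table:** axis about (0.597,-0.029), brick heading about +0.12 rad. The bowl lies at about -0.91 rad, so the table turns about -1.03 rad, pushing the arm on its -y side towards +y.
- **Lever:** axis about (0.491,0.314), end about (0.386,0.289).

Now I go over to the lever's +y side with the fingers shut.

```bash
python3 -m jog '[0,0,-0.0147,0.2,0.25,0.05,0, 0,0,-0.0147,0.2,0.25,0.05,0, 0,0,-0.0147,0.2,0.25,0,0, 0,0,-0.0147,0.2,0.25,0,0, 0,0,-0.0147,0.2,0.25,0,0]' 10
python3 -m jog '[0,0,0,0,0.25,0,0, 0,0,0,0,0.25,0,0, 0,0,0,0,0.25,0,0, 0,0,0,0,0.25,0,0, 0,0,0,0,0.25,0,0]'
python3 -m jog '[0,0,0,0,0.25,0,0, 0,0,0,0,0.25,0,0, 0,0,0,0,0.25,0,0, 0,0,0,0,0.25,0,0, 0,0,0,0,0.25,0,0]'
```

```text
time: 0.82
tool_pos: [0.4738, -0.315, 0.2271]
orientation: [-0.001, 0.707, -0.001, -0.707]
force: [0.8, -0.8, -0.1]
gripper_width: 0.0404
time: 1.45
tool_pos: [0.4727, -0.0651, 0.2271]
orientation: [-0.0, 0.707, -0.0, -0.707]
force: [0.7, 0.5, -0.1]
gripper_width: 0.0006
time: 2.08
tool_pos: [0.4726, 0.1849, 0.227]
orientation: [0.0, 0.707, -0.0, -0.707]
force: [0.3, -0.3, -0.2]
gripper_width: 0.0008
```

```bash
python3 -m jog '[0,0,0,-0.08,0.2,0,0, 0,0,0,-0.08,0.2,0,0, 0,0,0,-0.08,0.2,0,0, 0,0,0,-0.09,0.2,-0.2,0, 0,0,0,0,0,-0.3,0]'
python3 - <<'E'
from h import *
s=bot.sense();print(s["tool_pos"])
T=cam("top");S=cam("scene")
a=cv2.resize(T["im"][170:280,90:220],None,fx=3,fy=3,interpolation=cv2.INTER_CUBIC)
b=cv2.resize(S["im"][150:300,310:440],None,fx=3,fy=3,interpolation=cv2.INTER_CUBIC)
a=cv2.copyMakeBorder(a,0,b.shape[0]-a.shape[0],0,10,cv2.BORDER_CONSTANT);cv2.imwrite("pics/c2.png",np.hstack([a,b]))
print(proj(T,s["tool_pos"]),proj(S,s["tool_pos"]))
E
```

```text
time: 2.7
tool_pos: [0.4058, 0.3496, 0.1272]
orientation: [0.0, 0.708, 0.005, -0.706]
force: [0.6, 0.3, -0.8]
gripper_width: 0.0003
[0.40579336 0.34959661 0.12722085]
[[120.59560928 252.0203314 ]] [[378.97606211 178.81811967]]
```

View pics/c2.png

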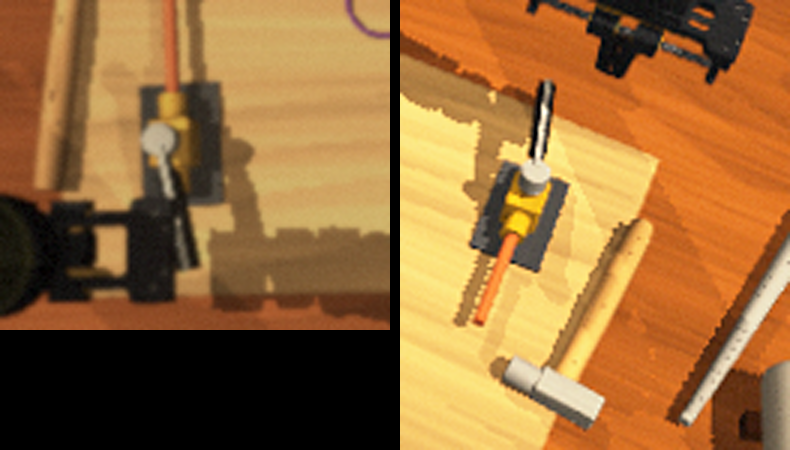

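The shut fingers sit at (0.406,0.350), behind the lever's +y side and clear of the hammer handle, whose end is at (55,185) in the left crop. Next is the push path.

```bash
python3 - <<'E'
import numpy as np
A=np.array([.491,.314]);r=.078
prev=np.array([.4058,.3496])
for d in [193.3,193.3+0,200,210,220,230,240,250,260,265,270,275]:
    p=np.radians(d);u=np.array([np.cos(p),np.sin(p)]);n=np.array([np.sin(p),-np.cos(p)])
    c=A+r*u+n*(.008+.009*abs(n[0])+.0175*abs(n[1])); print(d,c.round(4),((c-prev)/.2).round(3)); prev=c
E
python3 -m jog '[0,0,0,0,0,-0.2,0, 0,0,0,0,0,-0.15,0, 0,0,0,0,0,0,0]'
```

```text
193.3 [0.4089 0.3224] [ 0.015 -0.136]
193.3 [0.4089 0.3224] [0. 0.]
200 [0.4083 0.3132] [-0.003 -0.046]
210 [0.4096 0.299 ] [ 0.007 -0.071]
220 [0.4138 0.2847] [ 0.021 -0.071]
230 [0.4208 0.2711] [ 0.035 -0.068]
240 [0.4307 0.2587] [ 0.05  -0.062]
250 [0.4432 0.2484] [ 0.062 -0.052]
260 [0.4579 0.2406] [ 0.073 -0.039]
265 [0.4658 0.2379] [ 0.04  -0.014]
270 [0.474 0.236] [ 0.041 -0.01 ]
275 [0.4794 0.2347] [ 0.027 -0.007]
time: 3.18
tool_pos: [0.407, 0.3422, 0.0573]
orientation: [-0.0, -0.707, 0.001, 0.707]
force: [-0.5, -0.6, -0.0]
gripper_width: 0.0005
```

```bash
python3 -m jog '[0,0,0,0.01,-0.05,0,0, 0,0,0,0,-0.05,0,0, 0,0,0,0,-0.04,0,0, 0,0,0,0.003,-0.035,0,0, 0,0,0,0.004,-0.036,0,0]'
python3 -m jog '[0,0,0,0.01,-0.035,0,0, 0,0,0,0.011,-0.036,0,0, 0,0,0,0.017,-0.034,0,0, 0,0,0,0.018,-0.034,0,0, 0,0,0,0.025,-0.031,0,0]'
python3 -m jog '[0,0,0,0.025,-0.031,0,0, 0,0,0,0.031,-0.026,0,0, 0,0,0,0.031,-0.026,0,0, 0,0,0,0,0,0,0]'
python3 - <<'E'
from h import *
s=bot.sense();print(s["tool_pos"],s["force"])
T=cam("top");S=cam("scene")
a=cv2.resize(T["im"][170:280,90:220],None,fx=3,fy=3,interpolation=cv2.INTER_CUBIC)
b=cv2.resize(S["im"][150:300,310:440],None,fx=3,fy=3,interpolation=cv2.INTER_CUBIC)
a=cv2.copyMakeBorder(a,0,b.shape[0]-a.shape[0],0,10,cv2.BORDER_CONSTANT);cv2.imwrite("pics/c3.png",np.hstack([a,b]))
E
```

```text
time: 3.8
tool_pos: [0.4103, 0.3007, 0.0572]
orientation: [-0.0, 0.707, 0.0, -0.707]
force: [-0.6, -0.7, 0.3]
gripper_width: 0.0006
time: 4.42
tool_pos: [0.4267, 0.2666, 0.057]
orientation: [0.0, 0.707, -0.0, -0.707]
force: [-0.8, -1.0, -0.1]
gripper_width: 0.0006
time: 4.92
tool_pos: [0.4446, 0.2499, 0.0571]
orientation: [-0.0, 0.707, -0.001, -0.707]
force: [0.7, -0.7, 0.1]
gripper_width: 0.0007
[0.4445617  0.24992486 0.05706166] [ 0.70496351 -0.7107634   0.13566705]
```

View pics/c3.png

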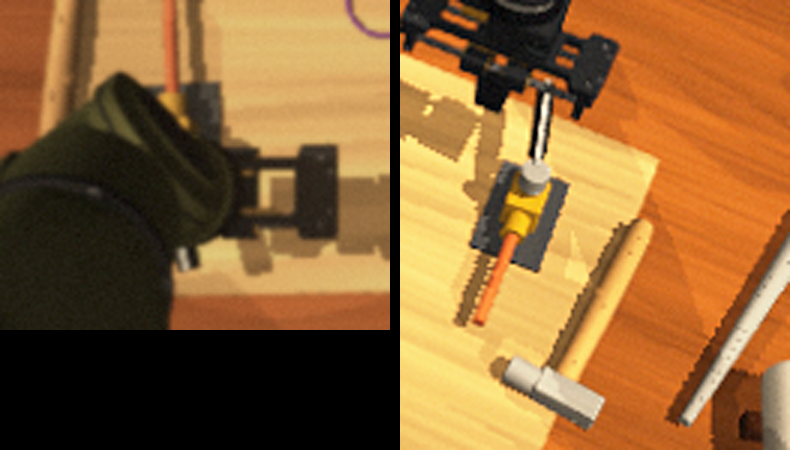

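Run:
```python
from h import *
s=bot.sense();T=cam("top");S=cam("scene")
for P in (s["tool_pos"],[.4066,.342,.057],[.388,.29,.07],[.388,.29,.082],[.491,.314,.07]):
    t=proj(T,P)[0];q=proj(S,P)[0]; print(P,"top crop",(t-[90,170])*3,"scene crop",(q-[310,150])*3+[400,0], t,q)
print(S["im"].shape,s["joint_pos"])
b=cv2.resize(S["im"][60:240,270:430],None,fx=3.3,fy=3.3,interpolation=cv2.INTER_CUBIC);cv2.imwrite("pics/c4.png",b)
```

```text
[0.4436934  0.25063977 0.05700041] top crop [240.45974542 196.12297   ] scene crop [481.39303819 119.18183593] [170.15324847 235.37432333] [337.13101273 189.72727864]
[0.4066, 0.342, 0.057] top crop [129.03403817 242.72454439] scene crop [581.91058723 128.18528813] [133.01134606 250.90818146] [370.63686241 192.72842938]
[0.388, 0.29, 0.07] top crop [187.84453248 265.01450147] scene crop [541.20404845  86.59800225] [152.61484416 258.33816716] [357.06801615 178.86600075]
[0.388, 0.29, 0.082] top crop [184.18429348 265.64564874] scene crop [543.68514503  79.07034013] [151.39476449 258.54854958] [357.89504834 176.35678004]
[0.491, 0.314, 0.07] top crop [161.28186711 139.65580903] scene crop [527.98615476 172.66724812] [143.76062237 216.55193634] [352.66205159 207.55574937]
(384, 512, 3) [-0.59012421  0.79262453 -0.02372147  2.03498895  0.05389441  0.31463948
 -2.2287662 ]
```

View pics/c4.png

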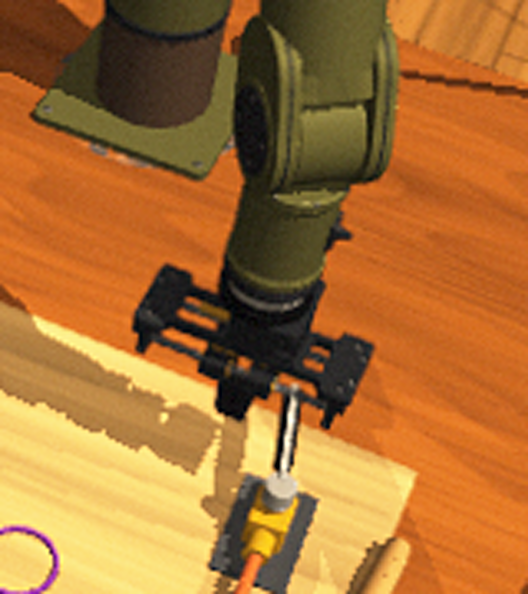

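Run:
```python
from h import *
s=bot.sense();S=cam("scene")
x,y,z=s["tool_pos"]; k=9
b=cv2.resize(S["im"][150:215,305:385],None,fx=k,fy=k,interpolation=cv2.INTER_CUBIC)
b=cv2.convertScaleAbs(b,alpha=1.6,beta=25)
def m(P,col):
    p=((proj(S,P)[0]-[305,150]+.5)*k).astype(int); cv2.circle(b,tuple(map(int,p)),4,col,-1)
for dx in(-.009,.009):
  for dy in(-.0175,.0175): m([x+dx,y+dy,z],(0,0,255)); m([x+dx,y+dy,z+.064],(0,255,0))
m([.388,.29,.058],(255,0,0));m([.388,.29,.082],(255,0,0))
cv2.imwrite("pics/c5.png",b)
```

```text
(no output)
```

View pics/c5.png

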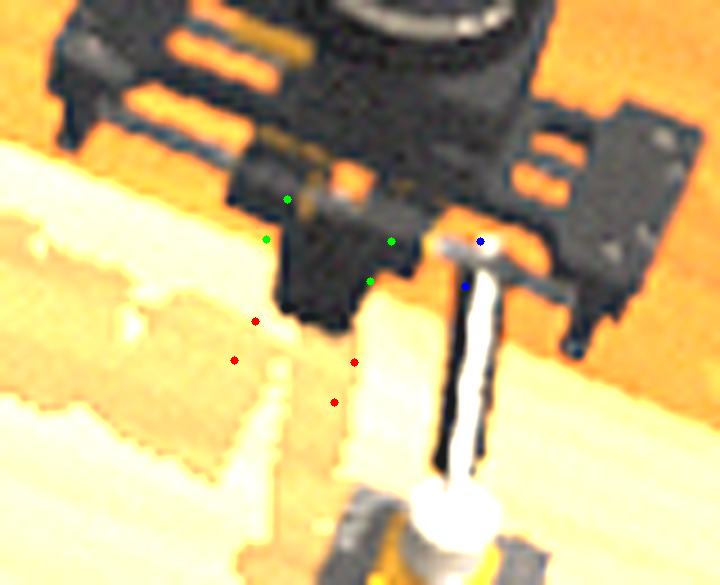

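The c5 crop shows the lever not moved. The real closed fingertips (315,320) sit about 25 mm above where the stated TCP projects (red dots), so the fingers passed just over the lever. I'll go back, lower by a further 22 mm or so, and repeat the push, watching the lever.

```bash
python3 -m jog '[0,0,0,0,0,0.15,0, 0,0,0,-0.07,0.17,0,0, 0,0,0,-0.07,0.17,0,0, 0,0,0,-0.05,0.15,0,0, 0,0,0,0,0,0,0]'
python3 -m jog '[0,0,0,0,0,-0.1,0, 0,0,0,0,0,-0.1,0, 0,0,0,0,0,-0.05,0, 0,0,0,0,0,0,0]'
python3 -m jog '[0,0,0,0,-0.05,0,0, 0,0,0,0,-0.05,0,0, 0,0,0,0,-0.05,0,0, 0,0,0,0.003,-0.035,0,0, 0,0,0,0.004,-0.036,0,0]'
python3 - <<'E'
from h import *
s=bot.sense();S=cam("scene");print(s["tool_pos"],s["force"])
x,y,z=s["tool_pos"]; k=9
b=cv2.resize(S["im"][150:215,315:395],None,fx=k,fy=k,interpolation=cv2.INTER_CUBIC)
b=cv2.convertScaleAbs(b,alpha=1.6,beta=25)
def m(P,col):
    p=((proj(S,P)[0]-[315,150]+.5)*k).astype(int); cv2.circle(b,tuple(map(int,p)),4,col,-1)
for dx in(-.009,.009):
  for dy in(-.0175,.0175): m([x+dx,y+dy,z],(0,0,255)); m([x+dx,y+dy,z+.064],(0,255,0))
cv2.imwrite("pics/c6.png",b)
E
```

```text
time: 5.8
tool_pos: [0.404, 0.352, 0.087]
orientation: [-0.001, -0.707, -0.003, 0.707]
force: [-0.1, -0.6, 0.8]
gripper_width: 0.0004
time: 6.3
tool_pos: [0.4058, 0.3475, 0.0366]
orientation: [-0.0, -0.707, 0.001, 0.707]
force: [0.4, -0.8, -0.1]
gripper_width: 0.0003
time: 6.92
tool_pos: [0.4078, 0.305, 0.0373]
orientation: [-0.0, 0.708, 0.001, -0.707]
force: [0.5, 3.4, 0.1]
gripper_width: 0.0007
[0.4077798  0.30499221 0.037333  ] [0.46047694 3.39668254 0.14652147]
```

View pics/c6.png

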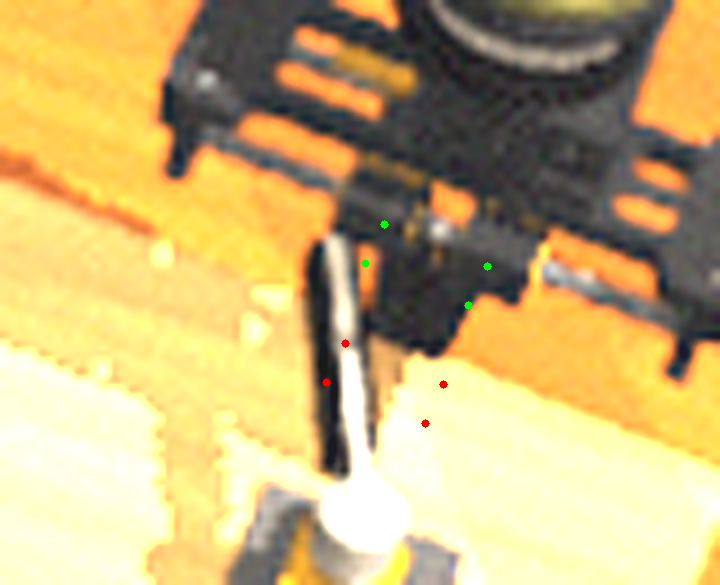

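Force is now 3.4 N along +y and the lever has turned (its end is at about (335,240) in the crop), with the finger only on the scale's +y side. I'll continue round the arc.

```bash
python3 -m jog '[0,0,0,0.01,-0.035,0,0, 0,0,0,0.011,-0.036,0,0, 0,0,0,0.017,-0.034,0,0, 0,0,0,0.018,-0.034,0,0, 0,0,0,0.025,-0.031,0,0]'
python3 -m jog '[0,0,0,0.025,-0.031,0,0, 0,0,0,0.031,-0.026,0,0, 0,0,0,0.031,-0.026,0,0, 0,0,0,0.036,-0.02,0,0, 0,0,0,0,0,0,0]'
python3 - <<'E'
from h import *
s=bot.sense();S=cam("scene");print(s["tool_pos"],s["force"])
x,y,z=s["tool_pos"]; k=9
b=cv2.resize(S["im"][160:225,300:380],None,fx=k,fy=k,interpolation=cv2.INTER_CUBIC)
cv2.imwrite("pics/c7.png",cv2.convertScaleAbs(b,alpha=1.6,beta=25))
E
```

```text
time: 7.6
tool_pos: [0.4233, 0.2696, 0.0369]
orientation: [-0.0, -0.707, 0.0, 0.707]
force: [-0.2, 1.8, -0.1]
gripper_width: 0.0005
time: 8.22
tool_pos: [0.4489, 0.2486, 0.037]
orientation: [-0.0, 0.707, -0.001, -0.707]
force: [0.3, -0.1, -0.1]
gripper_width: 0.0011
[0.44888094 0.24857252 0.03700285] [ 0.28653431 -0.11776009 -0.14213121]
```

View pics/c7.png

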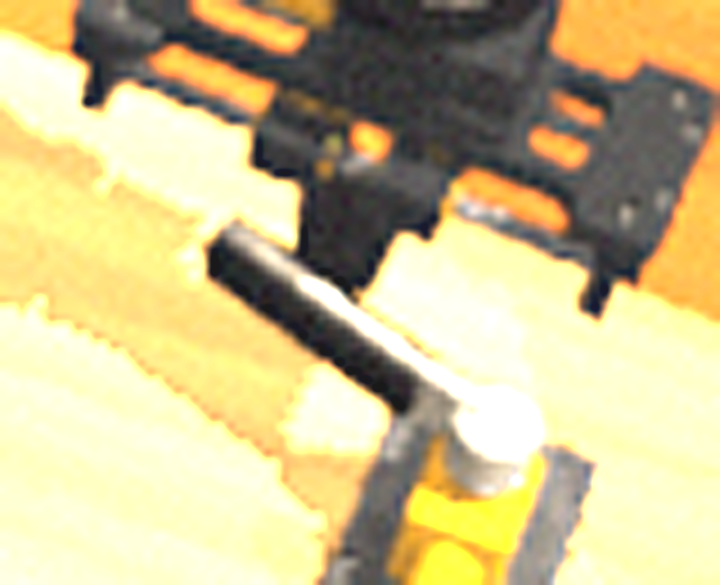

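The lever is about two-thirds round, with the finger only on the scale's push side. I'll push on in +x and watch the force for the stop.

```bash
for i in 1 2; do :; done
python3 -m jog '[0,0,0,0.035,-0.025,0,0, 0,0,0,0.035,-0.02,0,0, 0,0,0,0.03,-0.01,0,0, 0,0,0,0,0,0,0]'
python3 -m jog '[0,0,0,0.025,-0.005,0,0, 0,0,0,0,0,0,0]'
python3 -m jog '[0,0,0,0.02,0,0,0, 0,0,0,0,0,0,0]'
```

```text
time: 8.78
tool_pos: [0.469, 0.238, 0.037]
orientation: [-0.0, 0.707, -0.001, -0.707]
force: [-0.2, -0.2, -0.3]
gripper_width: 0.0007
time: 9.02
tool_pos: [0.4735, 0.2375, 0.037]
orientation: [-0.0, 0.707, -0.0, -0.707]
force: [-0.3, -0.4, 0.7]
gripper_width: 0.0003
time: 9.28
tool_pos: [0.4769, 0.2372, 0.037]
orientation: [-0.0, -0.707, 0.0, 0.707]
force: [-1.1, -0.7, 0.9]
gripper_width: 0.0006
```

```bash
for x in a; do
python3 -m jog '[0,0,0,0.02,0,0,0, 0,0,0,0,0,0,0]'
python3 -m jog '[0,0,0,0.02,0,0,0, 0,0,0,0,0,0,0]'
done | grep -v -e ori -e grip
python3 - <<'E'
from h import *
S=cam("scene"); k=9
b=cv2.resize(S["im"][160:225,300:380],None,fx=k,fy=k,interpolation=cv2.INTER_CUBIC)
b=cv2.convertScaleAbs(b,alpha=1.2,beta=10)
for d in(255,260,265,270,275,280):
    a=np.radians(d);p=((proj(S,[.491+.11*np.cos(a),.314+.11*np.sin(a),.082])[0]-[300,160]+.5)*k).astype(int);cv2.circle(b,tuple(map(int,p)),3,(255,0,0),-1)
cv2.imwrite("pics/c8.png",b)
E
```

```text
time: 9.52
tool_pos: [0.4773, 0.2371, 0.0368]
force: [-8.3, -0.1, 4.7]
time: 9.78
tool_pos: [0.4774, 0.2369, 0.0367]
force: [-14.5, 0.2, 10.6]
```

View pics/c8.png

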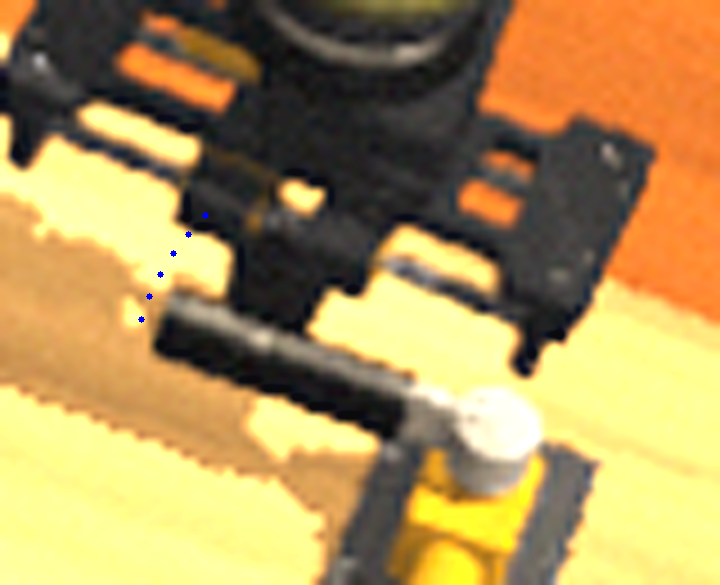

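The force rose sharply, to -14.5 N, while the finger stopped, so either the lever is on its stop or the hand met something. I'll back off, lift, and measure the lever against the pipe.

```bash
python3 -m jog '[0,0,0,-0.1,0,0,0, 0,0,0,-0.15,0,0,0, 0,0,0,-0.05,0,0.2,0, 0,0,0,0,-0.2,0.25,0, 0,0,0,0,-0.25,0,0]' | grep -v -e ori
python3 -m jog '[0,0,0,0,-0.25,0,0, 0,0,0,0,-0.25,0,0, 0,0,0,0,-0.25,0,0, 0,0,0,0,0,0,0]' | grep -v -e ori
python3 - <<'E'
from h import *
T=cam("top");S=cam("scene")
a=cv2.resize(T["im"][160:250,120:220],None,fx=4,fy=4,interpolation=cv2.INTER_CUBIC)
b=cv2.resize(S["im"][170:270,310:400],None,fx=4,fy=4,interpolation=cv2.INTER_CUBIC)
a=cv2.copyMakeBorder(a,0,40,0,10,cv2.BORDER_CONSTANT);cv2.imwrite("pics/c9.png",np.hstack([a,b]))
E
```

```text
time: 10.45
tool_pos: [0.4286, 0.1501, 0.1288]
force: [1.2, -0.5, -0.4]
gripper_width: 0.0004
time: 10.95
tool_pos: [0.4255, -0.0061, 0.126]
force: [-0.3, 0.7, -0.2]
gripper_width: 0.0005
```

View pics/c9.png

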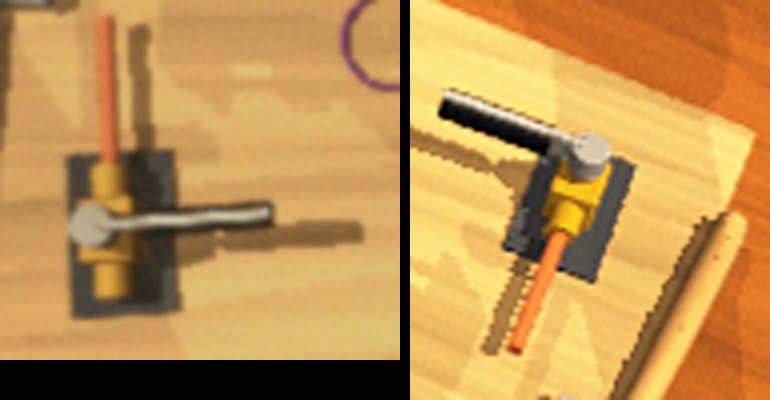

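Top crop: the lever (95,226)→(270,212) stands square to the plate and pipe (plate edge (67,157)→(75,317)), within about 0.03 rad. So it is shut on its stop. Next, the turntable push path and a brick detection by mask.

```bash
python3 -m jog '[0,0,0,0.1,-0.2,0,0, 0,0,0,0.1,-0.2,0,0, 0,0,0,0.1,-0.02,-0.1,0, 0,0,0,0,0,0,0]'
cat > m.py <<'E'
from h import *
def meas(c):
    hsv=cv2.cvtColor(c["im"],cv2.COLOR_BGR2HSV)
    C=np.array([.597,-.029,.066])
    # brass/off-white brick: bright; bowl: bright too; split by place
    P=proj(c,C)[0]; out={}
    vv,uu=np.mgrid[0:384,0:512]
    g=hsv[...,2].astype(int)
    return hsv,P
E
python3 - <<'E'
from h import *
T=cam("top");S=cam("scene")
for n,c,pts in(("top",T,dict(brick=(263,172),brick2=(290,172),disc=(300,185),disc2=(255,190),wood=(330,190),bowl=(345,122),ring=(277,146))),("scene",S,dict(brick=(213,208),brick2=(240,190),disc=(205,195),disc2=(250,205),wood=(290,200),bowl=(150,213)))):
    h=cv2.cvtColor(c["im"],cv2.COLOR_BGR2HSV)
    for k,(u,v) in pts.items(): print(n,k,h[v,u],c["im"][v,u])
C=np.array([.597,-.029]);prev=None
for d in(187,180,170,160,150,140,135,130,128,125):
    p=np.radians(d);u=np.array([np.cos(p),np.sin(p)]);m=np.array([-u[1],u[0]])
    q=C+.12*u+m*(.008+.009*abs(m[0])+.0175*abs(m[1])); print(d,q.round(4),None if prev is None else ((q-prev)/.2).round(3));prev=q
E
```

```text
time: 11.55
tool_pos: [0.4864, -0.0836, 0.1051]
orientation: [0.0, 0.707, 0.001, -0.707]
force: [-0.3, 0.8, -0.2]
gripper_width: 0.0002
top brick [ 18  85 212] [141 183 212]
top brick2 [ 18  84 213] [143 184 213]
top disc [ 19  59 206] [158 188 206]
top disc2 [ 19  62 202] [153 184 202]
top wood [ 22 124  74] [38 65 74]
top bowl [ 20  63 227] [171 209 227]
top ring [ 20  90 224] [145 197 224]
scene brick [ 26  41 255] [214 249 255]
scene brick2 [ 20  54 217] [171 201 217]
scene disc [ 24  41 240] [201 232 240]
scene disc2 [ 19  54 222] [175 204 222]
scene wood [ 23 135 251] [118 218 251]
scene bowl [ 21  43 250] [208 237 250]
187 [ 0.4811 -0.0699] None
180 [ 0.477  -0.0545] [-0.021  0.077]
170 [ 0.4742 -0.0346] [-0.014  0.1  ]
160 [ 0.4748 -0.0138] [0.003 0.104]
150 [0.4792 0.007 ] [0.022 0.104]
140 [0.4876 0.0273] [0.042 0.101]
135 [0.4932 0.0369] [0.028 0.048]
130 [0.4998 0.0461] [0.033 0.046]
128 [0.5027 0.0496] [0.014 0.018]
125 [0.5074 0.0547] [0.023 0.025]
```

```bash
python3 -m jog '[0,0,0,-0.02,0,-0.2,0, 0,0,0,0,0,-0.2,0, 0,0,0,0,0,0,0, 0,0,0,0,0.03,0,0, 0,0,0,-0.01,0.03,0,0]'|grep -v ori
python3 -m jog '[0,0,0,-0.01,0.035,0,0, 0,0,0,-0.01,0.04,0,0, 0,0,0,-0.005,0.045,0,0, 0,0,0,-0.005,0.045,0,0, 0,0,0,0,0.05,0,0]'|grep -v ori
```

```text
time: 12.28
tool_pos: [0.4801, -0.0725, 0.0275]
force: [-0.6, 1.0, 0.1]
gripper_width: 0.0005
time: 12.9
tool_pos: [0.4733, -0.0299, 0.0259]
force: [1.1, -2.2, 2.6]
gripper_width: 0.0007
```

```bash
python3 -m jog '[0,0,0,0,0.05,0,0, 0,0,0,0.003,0.05,0,0, 0,0,0,0.01,0.05,0,0, 0,0,0,0.012,0.05,0,0, 0,0,0,0,0,0,0]'|grep -v ori
python3 - <<'E'
from h import *
S=cam("scene");T=cam("top");s=bot.sense();print(s["tool_pos"])
cv2.imwrite("pics/s10.png",S["im"]);cv2.imwrite("pics/t10.png",T["im"])
C=np.array([.597,-.029])
# dark-brown wooden scales / metal of arm: sample along candidate headings at z .066 in scene & top
for n,c in(("S",S),("T",T)):
    g=cv2.cvtColor(c["im"],cv2.COLOR_BGR2HSV)
    for d in range(120,172,4):
        a=np.radians(d); P=[[C[0]+r*np.cos(a),C[1]+r*np.sin(a),.066] for r in np.arange(.1,.15,.008)]
        px=proj(c,P); v=[int(c["im"][int(round(y)),int(round(x))].mean()) for x,y in px]; print(n,d,v)
E
```

```text
time: 13.52
tool_pos: [0.4778, 0.0113, 0.0257]
force: [-0.5, -0.1, 1.0]
gripper_width: 0.0006
[0.47728336 0.01013534 0.02562959]
S 120 [196, 198, 187, 192, 190, 192, 199]
S 124 [191, 191, 193, 192, 195, 205, 201]
S 128 [191, 191, 193, 201, 204, 198, 194]
S 132 [199, 200, 204, 202, 194, 197, 199]
S 136 [82, 66, 208, 198, 200, 200, 204]
S 140 [50, 46, 14, 15, 29, 47, 207]
S 144 [67, 69, 26, 32, 26, 34, 26]
S 148 [221, 213, 118, 91, 86, 97, 64]
S 152 [122, 116, 83, 91, 140, 158, 207]
S 156 [120, 123, 7, 14, 17, 43, 196]
S 160 [118, 111, 5, 18, 12, 20, 38]
S 164 [144, 127, 15, 11, 14, 21, 26]
S 168 [161, 123, 167, 7, 23, 22, 25]
T 120 [49, 50, 57, 52, 64, 145, 128]
T 124 [50, 43, 56, 62, 66, 56, 57]
T 128 [57, 37, 58, 63, 62, 71, 61]
T 132 [57, 48, 45, 64, 65, 69, 68]
T 136 [60, 63, 44, 59, 63, 70, 73]
T 140 [62, 67, 64, 40, 65, 71, 72]
T 144 [61, 64, 68, 68, 43, 57, 77]
T 148 [54, 66, 68, 71, 68, 50, 54]
T 152 [38, 49, 74, 74, 77, 74, 68]
T 156 [60, 51, 47, 66, 74, 74, 78]
T 160 [64, 67, 45, 41, 58, 78, 76]
T 164 [67, 68, 69, 71, 69, 30, 44]
T 168 [65, 68, 74, 73, 74, 78, 77]
```

The scene shows the arm's bright spine at about 148°, as modelled. I'll push on to about 129°, back off and measure.

```bash
python3 -m jog '[0,0,0,0.018,0.045,0,0, 0,0,0,0.022,0.045,0,0, 0,0,0,0.025,0.045,0,0, 0,0,0,0.03,0.042,0,0, 0,0,0,0.015,0.02,0,0]'|grep -v ori
python3 -m jog '[0,0,0,0,0,0,0, 0,0,0,-0.05,-0.06,0,0, 0,0,0,-0.1,-0.15,0.1,0, 0,0,0,-0.1,-0.2,0.3,0, 0,0,0,0,-0.25,0.1,0]'|grep -v ori
python3 -m jog '[0,0,0,0,-0.25,0,0, 0,0,0,0,-0.25,0,0, 0,0,0,0,-0.25,0,0, 0,0,0,0,-0.25,0,0, 0,0,0,0,0,0,0]'|grep -v ori
python3 - <<'E'
from h import *
S=cam("scene");T=cam("top")
a=cv2.resize(T["im"][90:250,190:390],None,fx=2.4,fy=2.4,interpolation=cv2.INTER_CUBIC)
b=cv2.resize(S["im"][140:250,130:280],None,fx=2.1,fy=2.1,interpolation=cv2.INTER_CUBIC)
b=cv2.copyMakeBorder(b,0,a.shape[0]-b.shape[0],0,0,cv2.BORDER_CONSTANT);cv2.imwrite("pics/c11.png",np.hstack([a,b]))
E
```

```text
time: 14.25
tool_pos: [0.5007, 0.0501, 0.0259]
force: [-0.6, -2.2, 0.8]
gripper_width: 0.0004
time: 14.88
tool_pos: [0.4511, -0.0771, 0.1176]
force: [0.7, -0.1, -0.0]
gripper_width: 0.0006
time: 15.5
tool_pos: [0.4502, -0.2821, 0.1155]
force: [0.6, 1.0, -0.4]
gripper_width: 0.0005
```

View pics/c11.png

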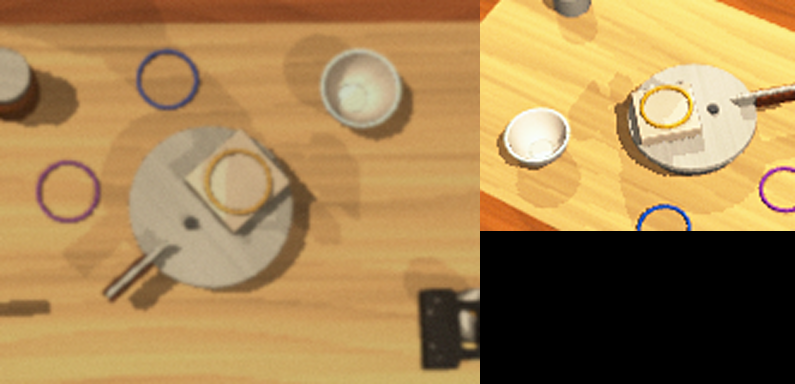

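The brick with bangle (238,182) points at the bowl (361,88), and the arm end (109,295) points away from it. The bangle is still centred on the brick. Checking the numbers.

Run:
```python
from h import *
T=cam("top");S=cam("scene")
f=lambda p,z:onz(T,np.array(p)/2.4+[190,90],z)[0]
g=lambda p,z:onz(S,(np.array(p)-[480,0])/2.1+[130,140],z)[0]
bowl,ae,ai,bg,dc=f((361,88),.045),f((110,295),.066),f((172,247),.066),f((238,182),.072),f((211,207),.044)
B,G,D=g((537,137),.045),g((667,107),.072),g((691,118),.044)
for n,b,p in(("armend-bangle",bowl,(ae,bg)),("armend-disc",bowl,(ae,dc)),("armend-armin",bowl,(ae,ai)),("disc-bangle",bowl,(dc,bg)),("S disc-bangle",B,(D,G))):
    u=(p[1]-p[0])[:2];u/=np.linalg.norm(u);w=(b-p[0])[:2];print(n,"angle",np.degrees(np.arctan2(u[1],u[0])).round(1),"bowl off mm",((u[0]*w[1]-u[1]*w[0])*1e3).round(1))
print(bowl,ae,ai,bg,dc,B,G,D)
# bowl centre by contour, both the start picture and now
for z in("pics/top0.png",):
    pass
```

```text
armend-bangle angle -49.2 bowl off mm -9.7
armend-disc angle -48.8 bowl off mm -12.4
armend-armin angle -52.8 bowl off mm 12.8
disc-bangle angle -51.1 bowl off mm -4.0
S disc-bangle angle -58.6 bowl off mm 21.8
[ 0.7260534  -0.19509672  0.045     ] [0.49737781 0.0850743  0.066     ] [0.54746651 0.01905504 0.066     ] [ 0.61562426 -0.05213682  0.072     ] [ 0.59383934 -0.02518159  0.044     ] [ 0.73256858 -0.18561137  0.045     ] [ 0.62064391 -0.04388639  0.072     ] [ 0.60410131 -0.01673235  0.044     ]
```

Eyeballed pixels give -12 to +13 mm on long baselines, and +22 mm for the noisy short-baseline scene one. One finer numeric check: brightness profiles across the arm and a bangle/bowl fit in both views.

Run:
```python
from h import *
C=np.array([.596,-.0285])
for n in("top","scene"):
    c=cam(n);hsv=cv2.cvtColor(c["im"],cv2.COLOR_BGR2HSV)
    g=cv2.cvtColor(c["im"],cv2.COLOR_BGR2GRAY)
    for r in(.105,.12,.135,.145):
        ds=np.arange(118,142,1.);a=np.radians(ds);P=np.c_[C[0]+r*np.cos(a),C[1]+r*np.sin(a),0*a+.066]
        px=proj(c,P).astype(np.float32);v=cv2.remap(g,px[:,0][:,None],px[:,1][:,None],cv2.INTER_LINEAR).ravel()
        print(n,r,"from118",v.tolist())
    def fit(m,z,seed):
        vv,uu=np.nonzero(m);px=np.c_[uu,vv];W=onz(c,px,z)[:,:2];k=np.linalg.norm(W-seed,axis=1)<.06
        e=cv2.minEnclosingCircle(W[k].astype(np.float32)*1000);return e,k.sum()
    ring=(hsv[...,1]>(125))&(hsv[...,0]>12)&(hsv[...,0]<32)
    vv,uu=np.nonzero(ring);W=onz(c,np.c_[uu,vv],.071)[:,:2];k=np.linalg.norm(W-[.618,-.05],axis=1)<.043;W=W[k]
    A=np.c_[2*W,np.ones(len(W))];s=np.linalg.lstsq(A,(W**2).sum(1),rcond=None)[0];print(n,"bangle",s[:2],"R",np.sqrt(s[2]+s[:2]@s[:2]),len(W))
    m=(hsv[...,1]<75)&(hsv[...,2]>150);vv,uu=np.nonzero(m);W=onz(c,np.c_[uu,vv],.045)[:,:2];k=np.linalg.norm(W-[.728,-.19],axis=1)<.056
    print(n,"bowl",cv2.minEnclosingCircle((W[k]*1000).astype(np.float32)),k.sum())
```

```text
top 0.105 from118 [162, 163, 158, 156, 156, 150, 136, 106, 85, 97, 126, 145, 133, 100, 76, 70, 87, 116, 137, 140, 124, 106, 97, 91]
top 0.12 from118 [155, 157, 158, 157, 155, 152, 149, 138, 112, 102, 129, 161, 156, 116, 82, 78, 115, 147, 154, 137, 114, 101, 98, 100]
top 0.135 from118 [161, 160, 156, 156, 156, 156, 152, 140, 115, 83, 100, 137, 145, 103, 72, 80, 122, 154, 148, 118, 99, 94, 91, 90]
top 0.145 from118 [152, 155, 156, 153, 150, 149, 150, 154, 139, 105, 108, 154, 159, 112, 72, 89, 135, 155, 157, 154, 157, 158, 154, 152]
top bangle [ 0.61754804 -0.05150048] R 0.0335185180057579 166
top bowl ((727.0169067382812, -193.60693359375), 44.71687316894531) 610
scene 0.105 from118 [43, 45, 52, 62, 75, 89, 104, 128, 171, 205, 216, 214, 186, 167, 193, 214, 217, 219, 221, 223, 223, 223, 222, 222]
scene 0.12 from118 [52, 41, 42, 46, 49, 62, 78, 106, 143, 200, 221, 211, 192, 181, 206, 222, 218, 215, 213, 212, 214, 215, 215, 216]
scene 0.135 from118 [140, 79, 44, 40, 44, 52, 64, 81, 119, 170, 229, 230, 218, 205, 211, 215, 218, 218, 217, 218, 219, 220, 222, 223]
scene 0.145 from118 [188, 134, 44, 38, 42, 47, 54, 75, 103, 154, 197, 224, 201, 208, 222, 219, 219, 221, 223, 222, 221, 223, 224, 226]
scene bangle [ 0.61924516 -0.0473514 ] R 0.033504663423280547 140
scene bowl ((729.2672119140625, -188.73129272460938), 46.63756561279297) 632
```

Finer check (top view): the arm's spine lies at 129.4° at every radius, so the brick faces -50.6° and the bowl -51.6°. That puts the bowl about 3–7 mm off the line, against the 22 mm allowed. The bowl hasn't moved. I'll lift clear and hand in.

```bash
python3 -m jog '[0,0,0,0,0,0.2,0, 0,0,0,0,0,0.2,0, 0,0,0,0,0,0,0, 0,0,0,0,0,0,0]'
python3 -c "
from station import bot
print(bot.sense()['force']); print(bot.sign_off())"
```

```text
time: 16.3
tool_pos: [0.4529, -0.2754, 0.1955]
orientation: [-0.0, -0.707, -0.001, 0.707]
force: [-0.6, 0.4, -0.2]
gripper_width: 0.0001
[-0.55155184  0.40449111 -0.22655567]
the job is handed in; nothing more can be done
None
```

I pushed the gas lever shut and then turned the turntable until the brick faced the quench bowl, both with shut fingers from one side only. The job was handed in at 16.3 s of the 61 s allowed, and no verdict was reported.

**First lever push missed:** The closed fingertips turned out to be about 25 mm higher than the stated TCP, so they passed just over the lever without touching it. I lowered the tool and repeated the push. The resistance then rose to about 14 N with the finger no longer moving, which I took as the stop.

**Last checks:**
- **Lever:** it stands square to the pipe within about 0.03 rad, which together with the stop means fully shut.
- **Turntable:** the brick heads -50.6° and the bowl lies at -51.6°, so the bowl's centre is about 3–7 mm off the line (22 mm allowed).
- **Estimates that disagreed:** rougher readings from hand-picked pixels ranged from -12 to +13 mm. One short-baseline reading from the scene camera gave +22 mm, right at the limit; I judged it noise.
- **Bangle and the rest:** by eye the bangle was still centred on the brick. The bowl measured within about 2 mm of its start. I did not re-measure the jar, tin or hammer; the fingers went near the hammer and passed over the tin, with no contact seen or felt.
- **Arm:** it was lifted clear with no contact force before I handed in.

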